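# Put the finished panel up on the inspection rack

### The job

Put the aluminium panel up for inspection: lean it long way up on the steep dark rack, foot on the yellow ledge behind the kerb, midway and flat against both rails, with the smooth face outward and the handle in the gap between the rails, and let go. It lies handle up, so on the way lean it on the shallow blue wedge, handle outward, and let it rest there on its own; from there it can be taken again by its top edge. Leave the green tray, the tape roll, the bottle and the blue cup where they are.

Things in the scene. Friction and masses are not known exactly. Their poses are not given: they have to be found in the camera images.
- panel: Loose flat aluminium panel, 150 x 130 x 12 mm, 0.25 to 0.5 kg, lying flat, handle up. Origin: centre of its smooth (handle-less) face; z points out of the handle side (handle-side face at z = +12 mm), x along the 150 mm length, y along the width; both ends alike. Too wide to grip across: hold it by the handle bar, or pinch its 12 mm thickness at an edge.
- panel_handle (a point): Centre of the panel's black handle bar, 36 mm above the smooth face (24 mm above the handle-side face), over the panel's centre. The bar runs along the panel's y: 84 mm long, 12 mm thick (along x), 14 mm high, on two 12 mm square posts 72 mm apart (centres at y = +-36 mm).
- wedge: Fixed blue work wedge, base 160 x 160 mm, about 100 mm high: a flat board 142 mm wide rising at 45 degrees. Origin under its centre on the table, z up; it faces its own -x: the slope climbs towards +x.
- wedge_foot (a point): Wedge: middle of the line where the 45 degree slope meets its grey foot ledge (the ledge stands square to the slope, 20 mm deep up to a kerb 10 mm high). Axes as the wedge's. The slope is 100 mm long from this line, so a 150 mm panel standing on the ledge sticks out 50 mm past its top.
- wedge_seat (a point): Wedge: where the panel's origin comes when it leans there handle out, long way up, foot on the ledge: on the slope's face, 75 mm up from the foot line. Axes as the wedge's.
- rack: Fixed dark steel inspection rack, base 160 x 160 mm, about 135 mm high: two rails, each 15 mm wide and 112 mm long, rising at 70 degrees from the horizontal with a 112 mm wide open gap between them for the handle. Origin under its centre on the table, z up; it faces its own -x: the rails climb and lean back towards +x.
- rack_foot (a point): Rack: middle of the line where the rails' front plane (70 degrees) meets the yellow foot ledge (square to the rails, 20 mm deep up to a yellow kerb 10 mm high). Axes as the rack's.
- rack_seat (a point): Rack: where the panel's origin (centre of its smooth face) must come: 75 mm up the rails from the foot line and 12 mm in front of the rails' front plane, midway between the rails. Axes as the rack's.
- screw_tray: Bystander: green open tray 100 x 75 x 30 mm; origin under its centre.
- tape: Bystander: yellow tape roll lying flat, 90 mm across, 25 mm high; origin under its centre.
- cleaner: Bystander: white bottle with blue cap, 56 mm across, 130 mm high; origin under its centre.
- cup: Bystander: blue plastic cup, 70 mm across, 85 mm high; origin under its centre.

How it is judged (in metres and radians):
On the way:
1. the panel leans on the blue wedge, handle outward, at rest and let go (angle between panel's own z axis and vertical between 0.6 and 0.97 rad and contact force between panel and wedge above 0.8 N and contact force between the fingers and panel below 0.1 N and linear speed of panel below 0.02 m/s), for 0.2 s.
At the end, for the whole second after the job is handed in: The panel leans on the rack at rest and released: handle side towards the rails, its slope within 5 degrees of the rails' 70 degrees, its width within 7 degrees of parallel to the rack's, and the centre of its smooth face within 18 mm of the rack's seat point (angle between panel's own z axis and vertical between 1.83 and 2.01 rad and distance between panel and rack_seat below 0.018 m and angle between the y axis of panel and the y axis of rack, either way round below 0.12 rad and contact force between panel and rack above 0.8 N and linear speed of panel below 0.02 m/s and angular speed of panel below 0.1 rad/s); the robot touches nothing.
It fails at once if a bystander (green tray) is moved by more than 30 mm (distance of screw_tray from where it was at the start of the episode above 0.03 m).
It fails at once if a bystander (tape roll) is moved by more than 30 mm (distance of tape from where it was at the start of the episode above 0.03 m).
It fails at once if a bystander (bottle) is moved by more than 30 mm (distance of cleaner from where it was at the start of the episode above 0.03 m).
It fails at once if a bystander (blue cup) is moved by more than 30 mm (distance of cup from where it was at the start of the episode above 0.03 m).
It also fails if it takes over 64 s, if anything falls off the work surface, if the arm or the gripper's body presses on something with over 40 N, if the wrist force passes 120 N, or if a joint passes its speed limit or range.

### The arm

A 6-joint arm with a two-finger parallel gripper is mounted at the origin on the work surface. World frame = base frame: x ahead of the robot, y to its left, z up, the work surface at z = 0. Lengths are in mm, angles in rad, forces in N, time in s.
With the tool pointing down it reaches from about 300 to 775 mm from the base axis. Payload 14.6 kg.
Tool frame: the origin (TCP) lies at the very end of the fingers, on their centre line; the grasp point (between the pads) lies manip.grip_depth behind it (manip.grip_depth is the distance from the TCP to the grasp point, in mm); x points along the fingers, z is the direction in which the jaws open and shut, and the axes are right-handed (so a half turn about x gives the same grasp; the last joint's range is limited). The gripper opens to 94 mm and grips with 3 to 60 N. Pads are 16 mm wide; open, the fingers measure 119 mm over their backs; the gripper's body (75 mm by 177 mm) begins 78 mm behind the grasp point.
Start: joints at [1.208, 0.3, 1.521, -0, 1.321, -0.067], TCP at [160.325, 526.104, 205.446] pointing down, gripper open.
Joint ranges: [-3.03, 3.03], [-0.79, 2.21], [0.23, 2.52], [-1.04, 4.18], [0, 3.07], [-2.55, 2.55]. Speed limits (rad/s): [2.22, 2.22, 2.57, 3.14, 3.14, 3.14].

### API

Orientations are given as [roll, pitch, yaw] about the fixed x, y, z axes, in that order (R = Rz(yaw) Ry(pitch) Rx(roll)).
In Python, from cell import manip gives the robot as it stands.
- The arm moves only by the tool step_arm, never from a script. Its argument "commands" is one flat list of numbers, 7 for each row, row after row: the shift along the tool's x, y, z in m, then the turn, a rotation vector about the tool's x, y, z in degrees, then the finger opening in m, from 0 to 0.094. A call has 1 to 5 rows; each row shifts and turns the commanded pose from where the row before left it, along the tool's axes as they then stand; what a row does not reach is not made up. A row lasts 1/8 s, in which the tool goes at most 62.5 mm and 10.7 degrees, less where a joint would pass 70% of its speed; a pose out of reach is approached as far as the arm can. A call with a gripper value outside its range is refused whole. The fingers move at their own pace and stop on an object; "squeeze" is the grip in N (left out, the last holds). Time passes only in rows, so rows that do not move let the fingers close. It gives the time, the measured TCP pose, the force and the opening at its end, in the units of the state.
- manip.read_state(): the state, without advancing time (a new reading comes with each control period).
- manip.camera(name): name is "scene" or "top"; returns the picture (420x560x3 uint8, red, green, blue); there is no depth.
- manip.camera_model(name): a dict with "intrinsics" (3x3 intrinsics, pixels), "origin" and "orientation" of the camera in the world. Camera axes: x right, y up, looking along -z (the intrinsics and any distortion apply to the point x, -y, -z); pixel columns grow to the right and rows downward; lengths in mm; the calibration is good to about 2 mm. A picture is of the moment at which its call begins. camera_model takes no time and is no camera call.
- manip.sign_off(): hands the job in, once; it reports no verdict.
Trained networks look in the newest picture that a camera, given by its name, has taken for a name from the list of things; names that differ only in an ending like _2 or _b are one class to them, and where a whole thing is asked for, a point or a joint stands for the part that bears it (a point fixed in the world has none). Each returns a list of dicts, best first, with "score" (0 to 1); they miss things now and then, are a little off and sometimes report something else, mostly with a low value. They report only what shows in the picture. A call takes as long as a camera call.
- manip.find_in(thing, camera): "centre" ([row, column] in pixels, amid what is visible of it).
- manip.outline_of(thing, camera): "pixels" (420x560 bool, what is visible of it) and "centre" ([row, column] in pixels, amid what is visible of it).
The state is a dict: "clock": time; "joints": joint angles; "qd": joint speeds; "effort": joint torques, N m; "eef_pos": TCP position; "eef_rot": TCP orientation; "wrist_force": force on the tool from outside, world axes, zero at the start; "moment": the same for the moment, N m; "finger_gap": finger opening in mm.
Only numpy, scipy, OpenCV 4.12 (cv2) and the standard library are available. Lean on these libraries where they do the work, as an engineer would, in place of code of your own. Each camera call takes 0.05 s, during which the arm holds its last target. There are 200 camera calls.

## Working session

There is one attempt and no reset: what is moved stays moved. The work goes in short steps, Python scripts to look and compute and a tool call to move; the robot and the scene stay as the last step left them, time stands still between calls to the robot, and variables do not carry over. Pictures are saved under pics/ and viewed, about 8 in all and at most 12, crops included, and the job is handed in when it is done.

Besides the shell and the picture viewer there is one more tool, called after ">>>" by a JSON object that holds its "api" and its "payload", one argument or row to a line. step_arm: Moves the arm, as the interface text tells. Its arguments: {"type":"object","properties":{"commands":{"type":"array"},"squeeze":{"type":"number"}},"required":["commands"]}

```bash
mkdir -p pics; ls; python3 - <<'E'
from cell import manip
import cv2,numpy as np
np.set_printoptions(precision=4,suppress=True)
for c in("scene","top"):
    im=manip.camera(c); cv2.imwrite(f"pics/{c}0.png",im[:,:,::-1])
    m=manip.camera_model(c); print(c,m)
    for t in["panel","panel_handle","wedge","rack","screw_tray","tape","cleaner","cup"]:
        print(t,[(np.round(d["centre"],1),round(d["score"],2)) for d in manip.find_in(t,c)][:2])
print(manip.grip_depth,manip.read_state())
E
```

```text
pics
scene {'intrinsics': array([[410.912 ,   0.    , 278.1836],
       [  0.    , 410.912 , 210.6998],
       [  0.    ,   0.    ,   1.    ]]), 'origin': array([1198.4189,  323.0471,  915.0395]), 'orientation': array([0.6809, 0.0126, 2.0648])}
panel [(array([197.2, 300.9]), 0.9), (array([231.4, 233.6]), 0.17)]
panel_handle [(array([201.2, 299.2]), 0.87)]
wedge [(array([231. , 397.6]), 0.89)]
rack [(array([167.9, 231.4]), 0.59)]
screw_tray [(array([270.8, 313.1]), 0.61)]
tape [(array([232. , 236.3]), 0.89)]
cleaner [(array([206.8, 170.7]), 0.88), (array([235.2, 394.6]), 0.19)]
cup [(array([307.1, 380.5]), 0.7)]
top {'intrinsics': array([[468.9837,   0.    , 271.4418],
       [  0.    , 468.9837, 208.6918],
       [  0.    ,   0.    ,   1.    ]]), 'origin': array([ 396.1658,  -18.4742, 1259.1856]), 'orientation': array([ 0.165 ,  0.0179, -1.5908])}
panel [(array([253.8, 274. ]), 0.7), (array([174.2, 220.5]), 0.27)]
panel_handle [(array([252.4, 269.9]), 0.81)]
wedge [(array([257.3, 166.5]), 0.81)]
rack [(array([248.6, 366.9]), 0.66)]
screw_tray [(array([176.3, 220.6]), 0.67)]
tape [(array([161.3, 310.2]), 0.85)]
cleaner [(array([162.3, 381.6]), 0.61), (array([172.4, 296.4]), 0.61)]
cup [(array([165.3, 151.1]), 0.78)]
18.8 {'clock': 0.9, 'joints': array([ 1.2084,  0.2999,  1.521 ,  0.    ,  1.3207, -0.0666]), 'qd': array([ 0.0012,  0.0002, -0.0014,  0.0004,  0.0006,  0.0001]), 'effort': array([ -0.0023, -53.1645, -35.2916,   0.0707,   0.0212,  -0.0001]), 'eef_pos': array([160.327 , 526.0989, 205.429 ]), 'eef_rot': array([ 2.9662,  1.5708, -2.042 ]), 'wrist_force': array([ 0.3468, -0.0927, -0.6465]), 'moment': array([-0.0513, -0.0262, -0.0379]), 'finger_gap': 94.12111642152963}
```

View pics/scene0.png

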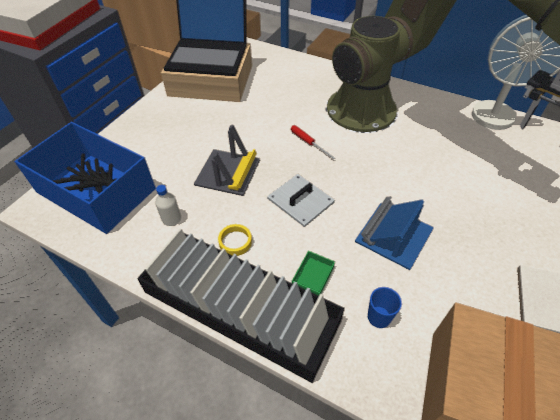

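View pics/top0.png

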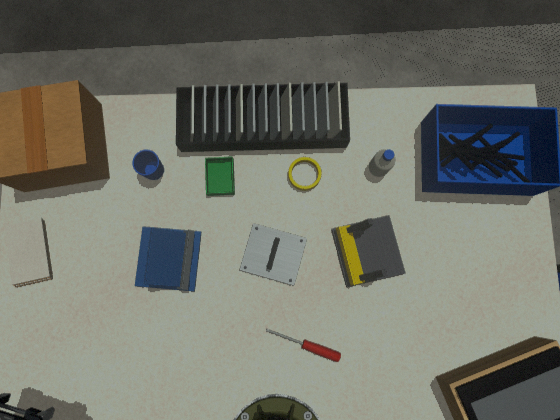

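The scene view shows the panel at (col 300, row 199), the wedge at (395, 232) and the rack at (230, 168). In the top view, the wedge's grey ledge is on its right (col ~190) and the rack's yellow ledge is on its left (col ~350), so both face the panel.

```bash
python3 - <<'E'
import cv2,numpy as np
t=cv2.imread("pics/top0.png");s=cv2.imread("pics/scene0.png")
def crop(im,c0,r0): 
    z=cv2.resize(im[r0:r0+75,c0:c0+100],(400,300),interpolation=cv2.INTER_CUBIC)
    z=np.clip(255*(z/255.)**0.6,0,255).astype(np.uint8)
    for k in range(0,100,10): cv2.line(z,(k*4,0),(k*4,5),(0,0,255),1)
    for k in range(0,75,10): cv2.line(z,(0,k*4),(5,k*4),(0,0,255),1)
    return z
cv2.imwrite("pics/comp.png",np.vstack([np.hstack([crop(t,120,222),crop(t,320,214)]),np.hstack([crop(s,345,192),crop(s,185,121)])]))
E
```

```text
(no output)
```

View pics/comp.png

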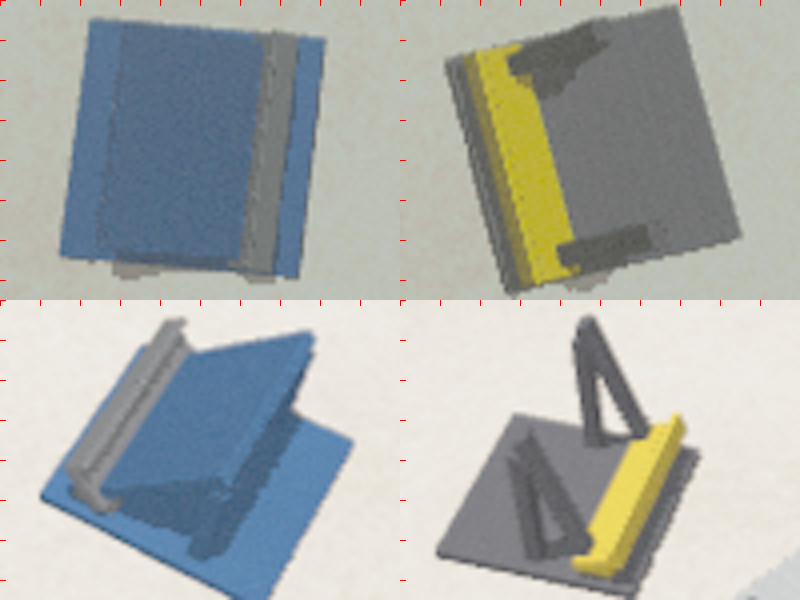

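```bash
cat > h.py <<'E'
from cell import manip
import cv2,numpy as np
from scipy.spatial.transform import Rotation as R
from scipy.optimize import least_squares
np.set_printoptions(precision=3,suppress=True)
CM={c:manip.camera_model(c) for c in("scene","top")}
def proj(P,c):
    m=CM[c]; q=(np.atleast_2d(P)-m["origin"])@R.from_euler("xyz",m["orientation"]).as_matrix()
    q=q*[1,-1,-1]; u=q@m["intrinsics"].T
    return u[:,:2]/u[:,2:]   # col,row
def back(uv,c,z):
    m=CM[c]; d=np.c_[np.atleast_2d(uv),np.ones(len(np.atleast_2d(uv)))]@np.linalg.inv(m["intrinsics"]).T*[1,-1,-1]
    d=d@R.from_euler("xyz",m["orientation"]).as_matrix().T
    return m["origin"]+d*((z-m["origin"][2])/d[:,2])[:,None]
def T(p,loc):
    c,s=np.cos(p[2]),np.sin(p[2]); loc=np.atleast_2d(loc)
    return np.c_[p[0]+c*loc[:,0]-s*loc[:,1],p[1]+s*loc[:,0]+c*loc[:,1],loc[:,2]]
E
cat > fit.py <<'E'
from h import *
def fit(obs,ang,L,p0):
    a=np.radians(ang)
    def pt(k,p):
        tb,xf,zf=p[3:]
        if k[0]=='b': return [k[1],k[2],tb]
        if k[0]=='f': return [xf,k[1],zf]
        if k[0]=='t': return [xf+L*np.cos(a),k[1],zf+L*np.sin(a)]
    def res(p): 
        return np.r_[np.concatenate([(proj(T(p,[pt(k,p)]),c)[0]-uv) for k,c,uv in obs]),(p[3]-8)/5]
    s=least_squares(res,p0,loss="soft_l1"); print(s.x,np.degrees(s.x[2]),"rms",np.sqrt(np.mean(res(s.x)**2))); 
    for (k,c,uv),r in zip(obs,res(s.x)[:-1].reshape(-1,2)): print(k,c,r)
    return s.x
t=lambda x,y:np.array([120+x/4,222+y/4]); s=lambda x,y:np.array([345+x/4,192+(y-300)/4])
W=[(('b',80,-80),'top',t(92,18)),(('b',-80,-80),'top',t(326,38)),(('b',-80,80),'top',t(299,279)),(('b',80,80),'top',t(60,256)),
(('f',-71),'top',t(265,34)),(('f',71),'top',t(241,265)),(('t',-71),'top',t(122,22)),(('t',71),'top',t(98,258)),
(('b',-80,-80),'scene',s(40,497)),(('b',80,80),'scene',s(353,441)),(('b',80,-80),'scene',s(265,604)),
(('t',71),'scene',s(313,333)),(('t',-71),'scene',s(225,482)),(('f',71),'scene',s(190,352)),(('f',-71),'scene',s(108,485))]
w=fit(W,45,100,[390,260,1.57,8,-40,28])
t=lambda x,y:np.array([320+(x-400)/4,214+y/4]); s=lambda x,y:np.array([185+(x-400)/4,121+(y-300)/4])
K=[(('b',-80,80),'top',t(445,58)),(('b',80,80),'top',t(679,5)),(('b',80,-80),'top',t(741,238)),(('b',-80,-80),'top',t(511,295)),
(('f',71),'top',t(518,45)),(('f',-71),'top',t(578,270)),(('t',63.5),'top',t(598,32)),(('t',-63.5),'top',t(650,236)),
(('b',80,80),'scene',s(437,555)),(('b',80,-80),'scene',s(515,413)),(('b',-80,-80),'scene',s(699,455)),(('b',-80,80),'scene',s(633,597)),
(('t',63.5),'scene',s(528,433)),(('t',-63.5),'scene',s(588,318))]
k=fit(K,70,112,[390,-260,-1.4,8,-40,28])
def out(n,p,ang,off):
    a=np.radians(ang); f=[p[4],0,p[5]]; st=[p[4]+75*np.cos(a)-off*np.sin(a),0,p[5]+75*np.sin(a)+off*np.cos(a)]
    print(n,"foot",T(p,[f])[0],"seat",T(p,[st])[0])
out("wedge",w,45,0);out("rack",k,70,12)
manip.camera("top")
o=manip.outline_of("panel","top")[0]
c=max(cv2.findContours(o["pixels"].astype(np.uint8),0,1)[0],key=cv2.contourArea)[:,0].astype(float)
P=back(c,"top",12)[:,:2].astype(np.float32); print("panel",cv2.minAreaRect(P))
h=manip.find_in("panel_handle","top")[0]["centre"]; print("handle",back(h[::-1],"top",43))
o=manip.outline_of("panel_handle","top")[0]; print(o["pixels"].sum())
for n in["screw_tray","tape","cleaner","cup"]:
    d=manip.find_in(n,"top")[0]; print(n,back(d["centre"][::-1],"top",20)[0])
E
python3 fit.py
```

```text
[475.734 279.809   1.474   2.033 -41.406  22.864] 84.4256901564327 rms 1.0157195820532565
('b', 80, -80) top [-0.825  0.695]
('b', -80, -80) top [-0.82   0.097]
('b', -80, 80) top [-0.213 -0.234]
('b', 80, 80) top [-0.163  0.788]
('f', -71) top [-1.623  2.461]
('f', 71) top [-1.457 -1.308]
('t', -71) top [0.617 0.176]
('t', 71) top [-0.226 -1.792]
('b', -80, -80) scene [-0.731 -0.958]
('b', 80, 80) scene [-0.13  -0.564]
('b', 80, -80) scene [-0.824  0.626]
('t', 71) scene [-0.276 -0.765]
('t', -71) scene [-0.132 -0.993]
('f', 71) scene [-0.157  0.367]
('f', -71) scene [-1.97   1.789]
[ 485.415 -255.04    -1.364   -0.341  -41.906   24.904] -78.14398269453687 rms 1.2196604646679785
('b', -80, 80) top [0.009 0.436]
('b', 80, 80) top [-0.998  0.333]
('b', 80, -80) top [-0.426  0.258]
('b', -80, -80) top [-1.596 -0.208]
('f', 71) top [-2.367  2.566]
('f', -71) top [-3.597 -0.723]
('t', 63.5) top [-0.079 -0.15 ]
('t', -63.5) top [0.778 0.433]
('b', 80, 80) scene [-1.31  -0.552]
('b', 80, -80) scene [-0.859  0.269]
('b', -80, -80) scene [-0.353 -0.998]
('b', -80, 80) scene [-0.624 -0.236]
('t', 63.5) scene [-2.088 -0.184]
('t', -63.5) scene [-0.977  0.058]
wedge foot [471.712 238.598  22.864] seat [476.863 291.38   75.897]
rack foot [ 476.806 -214.028   24.904] seat [ 479.759 -228.096   99.485]
panel ((482.93359375, -1.9705276489257812), (154.00086975097656, 131.0722198486328), 73.48111724853516)
handle [[490.633   2.603  43.   ]]
2841
screw_tray [699.814 138.874  20.   ]
tape [ 715.181 -122.279   20.   ]
cleaner [ 725.533 -302.33    20.   ]
cup [723.371 334.526  20.   ]
```

```bash
cat >> h.py <<'E'
def rotm(x,z):
    x=np.array(x,float);x/=np.linalg.norm(x);z=np.array(z,float);z-=x*(x@z);z/=np.linalg.norm(z)
    return np.c_[x,np.cross(z,x),z]
def cur():
    s=manip.read_state(); return s["eef_pos"],R.from_euler("xyz",s["eef_rot"]).as_matrix(),s
def plan(p0,R0,p1,R1,gap,vmax=55,wmax=10,nmin=1):
    """rows from pose 0 to pose 1 (both in world); prints calls of 5 rows"""
    rv=R.from_matrix(R0.T@R1).as_rotvec(); dp=np.array(p1)-p0
    n=max(nmin,int(np.ceil(max(np.linalg.norm(dp)/vmax,np.degrees(np.linalg.norm(rv))/wmax))))
    rows=[]; Rc=R0.copy(); pc=np.array(p0,float); st=R.from_rotvec(rv/n).as_matrix()
    for i in range(n):
        sh=np.round(Rc.T@(p0+dp*(i+1)/n-pc),0 if vmax>20 else 1); w=np.round(np.degrees(rv/n),1)
        rows.append([*(sh/1000).round(4),*w,gap]); pc=pc+Rc@sh; Rc=Rc@R.from_rotvec(np.radians(w)).as_matrix()
    for i in range(0,n,5): print([float(v) for r in rows[i:i+5] for v in r])
    print("end",pc)
    return np.array(p1),R1
E
python3 - <<'E'
from h import *
p,R0,s=cur(); print(R0)
a=np.radians(73.5); zx=np.array([np.cos(a),np.sin(a),0])
for sg in(1,-1):
    Rt=rotm([0,0,-1],sg*zx); print(sg,np.degrees(R.from_matrix(R0.T@Rt).magnitude()))
    if np.degrees(R.from_matrix(R0.T@Rt).magnitude())<95: plan(p,R0,[486,0,170],Rt,0.07)
E
```

```text
[[ 0.    -0.957  0.291]
 [-0.     0.291  0.957]
 [-1.    -0.    -0.   ]]
1 0.44708604779502736
[0.003, -0.039, -0.034, -0.0, -0.0, 0.0, 0.07, 0.003, -0.038, -0.034, -0.0, -0.0, 0.0, 0.07, 0.003, -0.039, -0.034, -0.0, -0.0, 0.0, 0.07, 0.003, -0.039, -0.034, -0.0, -0.0, 0.0, 0.07, 0.003, -0.039, -0.034, -0.0, -0.0, 0.0, 0.07]
[0.003, -0.038, -0.034, -0.0, -0.0, 0.0, 0.07, 0.003, -0.039, -0.034, -0.0, -0.0, 0.0, 0.07, 0.003, -0.039, -0.034, -0.0, -0.0, 0.0, 0.07, 0.003, -0.039, -0.034, -0.0, -0.0, 0.0, 0.07, 0.003, -0.038, -0.034, -0.0, -0.0, 0.0, 0.07]
[0.003, -0.039, -0.034, -0.0, -0.0, 0.0, 0.07, 0.002, -0.039, -0.034, -0.0, -0.0, 0.0, 0.07]
end [486.197   0.281 170.457]
-1 179.55291596295157
```

>>> {"api": "step_arm", "payload": {
  "commands": [0.003,-0.039,-0.034,0,0,0,0.07,0.003,-0.038,-0.034,0,0,0,0.07,0.003,-0.039,-0.034,0,0,0,0.07,0.003,-0.039,-0.034,0,0,0,0.07,0.003,-0.039,-0.034,0,0,0,0.07]
}}

```text
clock: 1.92
eef_pos: [297.0, 305.5, 190.5]
eef_rot: [-0.666, 1.57, 0.609]
wrist_force: [0.7, 0.4, -0.3]
finger_gap: 69.8
```

>>> {"api": "step_arm", "payload": {
  "commands": [0.003,-0.038,-0.034,0,0,0,0.07,0.003,-0.039,-0.034,0,0,0,0.07,0.003,-0.039,-0.034,0,0,0,0.07,0.003,-0.039,-0.034,0,0,0,0.07,0.003,-0.038,-0.034,0,0,0,0.07]
}}

```text
clock: 2.55
eef_pos: [432.2, 86.4, 175.6]
eef_rot: [-1.109, 1.57, 0.166]
wrist_force: [1.3, 0.3, -0.4]
finger_gap: 70.5
```

>>> {"api": "step_arm", "payload": {
  "commands": [0.003,-0.039,-0.034,0,0,0,0.07,0.002,-0.039,-0.034,0,0,0,0.07,0,0,0,0,0,0,0.07]
}}

```text
clock: 2.92
eef_pos: [487.0, -2.0, 170.0]
eef_rot: [2.126, 1.57, -2.886]
wrist_force: [0.1, 1.0, -0.4]
finger_gap: 70.3
```

```bash
python3 - <<'E'
from h import *
p,R0,s=cur(); print(p,s["joints"],s["clock"],s["wrist_force"]); print(R0)
Rt=rotm([0,0,-1],[np.cos(np.radians(73.5)),np.sin(np.radians(73.5)),0])
print("tool-frame dp",R0.T@(np.array([486,0,20])-p))
# TCP fk consistency: handle view from scene cam
manip.camera("scene"); o=manip.find_in("panel_handle","scene"); print(back(o[0]["centre"][::-1],"scene",40),o[0]["score"])
E
```

```text
[487.009  -2.019 169.998] [-0.079  0.194  1.739 -0.     1.209 -1.351] 2.925 [ 0.108  0.957 -0.411]
[[-0.001 -0.956  0.295]
 [-0.     0.295  0.956]
 [-1.     0.    -0.   ]]
tool-frame dp [149.998   1.491   1.674]
[[514.253  12.219  40.   ]] 0.98
```

>>> {"api": "step_arm", "payload": {
  "commands": [0.05,0,0.002,0,0,0,0.09,0.05,0,0,0,0,0,0.09,0.03,0,0,0,0,0,0.09,0.02,0,0,0,0,0,0.09,0,0,0,0,0,0,0.05],
  "squeeze": 10
}}

```text
clock: 3.65
eef_pos: [485.7, 3.3, 19.8]
eef_rot: [1.767, 1.569, 3.043]
wrist_force: [-0.1, -0.4, 1.4]
finger_gap: 83.4
```

>>> {"api": "step_arm", "payload": {
  "commands": [0,0,0,0,0,0,0.025,0,0,0,0,0,0,0.02,0,0,0,0,0,0,0.0,0,0,0,0,0,0,0.0],
  "squeeze": 10
}}

```text
clock: 4.15
eef_pos: [486.9, 2.2, 20.7]
eef_rot: [-1.367, 1.57, -0.092]
wrist_force: [-0.1, -0.1, 0.7]
finger_gap: 43.5
```

>>> {"api": "step_arm", "payload": {
  "commands": [0,0,0,0,0,0,0.0,0,0,0,0,0,0,0.0],
  "squeeze": 60
}}

```text
clock: 4.4
eef_pos: [486.8, 2.2, 20.5]
eef_rot: [0.561, 1.571, 1.836]
wrist_force: [-0.6, -0.2, 0.0]
finger_gap: 23.3
```

>>> {"api": "step_arm", "payload": {
  "commands": [0,0,0,0,0,0,0.0,0,0,0,0,0,0,0.0,0,0,0,0,0,0,0.0]
}}

```text
clock: 4.78
eef_pos: [486.7, 2.1, 20.4]
eef_rot: [2.744, 1.571, -2.264]
wrist_force: [-0.5, -1.4, 1.4]
finger_gap: 11.6
```

>>> {"api": "step_arm", "payload": {
  "commands": [-0.03,0,0,0,0,0,0.0,-0.05,0,0,0,0,0,0.0,-0.05,0,0,0,0,0,0.0,-0.05,0,0,0,0,0,0.0,0,0,0,0,0,0,0.0]
}}

```text
clock: 5.4
eef_pos: [488.0, 2.3, 203.5]
eef_rot: [-1.314, 1.565, -0.038]
wrist_force: [-0.1, 0.2, -3.1]
finger_gap: 11.3
```

```bash
python3 - <<'E'
from h import *
for c in("scene","top"): im=manip.camera(c)[:,:,::-1]; globals()[c]=im[60:360,110:510]
cv2.imwrite("pics/lift.png",np.hstack([scene,top]))
p,R0,s=cur(); print(p,s["joints"],s["wrist_force"],s["moment"],s["finger_gap"]);print(R0)
E
```

```text
[486.406   2.286 199.569] [-0.071  0.164  1.703  0.     1.276 -1.346] [-0.003  0.448 -3.135] [ 0.002 -0.051  0.02 ] 11.399361660132996
[[-0.001 -0.957  0.291]
 [ 0.     0.291  0.957]
 [-1.     0.001 -0.   ]]
```

View pics/lift.png

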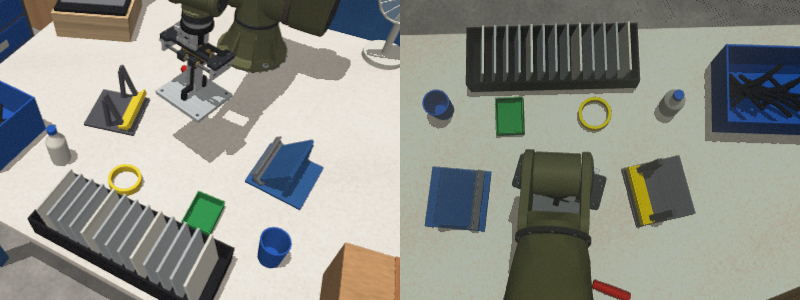

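```bash
cat >> h.py <<'E'
WY=np.radians(84.4); wx=np.array([np.cos(WY),np.sin(WY),0]); ez=np.array([0,0,1.])
uw=(wx+ez)/2**.5; nw=(ez-wx)/2**.5; WS=np.array([476.9,291.4,78.])
RW=rotm(-nw,uw)
E
python3 - <<'E'
from h import *
p,R0,s=cur()
plan(p,R0,WS+nw*80+uw*30,RW,0.0,vmax=40,wmax=8)
E
```

```text
[0.006, 0.012, 0.034, -1.5, -6.4, 0.6, 0.0, 0.01, 0.012, 0.034, -1.5, -6.4, 0.6, 0.0, 0.014, 0.01, 0.032, -1.5, -6.4, 0.6, 0.0, 0.018, 0.009, 0.031, -1.5, -6.4, 0.6, 0.0, 0.021, 0.009, 0.029, -1.5, -6.4, 0.6, 0.0]
[0.024, 0.007, 0.027, -1.5, -6.4, 0.6, 0.0, 0.028, 0.007, 0.024, -1.5, -6.4, 0.6, 0.0]
end [473.23  256.663 155.602]
```

>>> {"api": "step_arm", "payload": {
  "commands": [0.006,0.012,0.034,-1.5,-6.4,0.6,0,0.01,0.012,0.034,-1.5,-6.4,0.6,0,0.014,0.01,0.032,-1.5,-6.4,0.6,0,0.018,0.009,0.031,-1.5,-6.4,0.6,0,0.021,0.009,0.029,-1.5,-6.4,0.6,0]
}}

```text
clock: 6.12
eef_pos: [476.5, 184.3, 167.1]
eef_rot: [0.031, 1.008, 1.44]
wrist_force: [-0.1, 0.4, -2.6]
finger_gap: 11.7
```

>>> {"api": "step_arm", "payload": {
  "commands": [0.024,0.007,0.027,-1.5,-6.4,0.6,0,0.028,0.007,0.024,-1.5,-6.4,0.6,0,0,0,0,0,0,0,0]
}}

```text
clock: 6.5
eef_pos: [471.8, 256.9, 153.1]
eef_rot: [0.006, 0.788, 1.472]
wrist_force: [0.9, 0.0, -3.2]
finger_gap: 11.7
```

```bash
python3 - <<'E'
from h import *
p,R0,s=cur(); print(p,s["joints"],s["wrist_force"],s["moment"]);print(RW.T@R0)
d=p-WS; print("n",d@nw,"u",d@uw,"tool-frame to seat+26n+22u:",R0.T@(WS+26*nw+22*uw-p), np.degrees(R.from_matrix(R0.T@RW).as_rotvec()))
E
```

```text
[471.77  256.943 153.079] [ 0.067  0.262  1.908  0.928  1.052 -1.919] [ 0.898  0.024 -3.234] [-0.757  0.012 -0.044]
[[ 1.     0.001  0.003]
 [-0.001  1.    -0.006]
 [-0.003  0.006  1.   ]]
n 77.69135850737821 u 28.486312590720505 tool-frame to seat+26n+22u: [51.71  -1.752 -6.33 ] [-0.37  -0.16   0.035]
```

>>> {"api": "step_arm", "payload": {
  "commands": [0.025,-0.002,-0.003,0,0,0,0,0.02,0,-0.003,0,0,0,0,0.005,0,0,0,0,0,0,0,0,0,0,0,0,0]
}}

```text
clock: 7.0
eef_pos: [478.9, 287.2, 116.7]
eef_rot: [-0.003, 0.787, 1.466]
wrist_force: [-0.6, -0.1, -3.2]
finger_gap: 11.4
```

>>> {"api": "step_arm", "payload": {
  "commands": [0.003,0,0,0,0,0,0,0,0,0,0,0,0,0]
}}

```text
clock: 7.25
eef_pos: [479.3, 289.2, 114.9]
eef_rot: [-0.004, 0.787, 1.464]
wrist_force: [-0.9, -0.2, -3.8]
finger_gap: 11.3
```

>>> {"api": "step_arm", "payload": {
  "commands": [0.002,0,0,0,0,0,0,0,0,0,0,0,0,0]
}}

```text
clock: 7.5
eef_pos: [479.5, 290.3, 114.0]
eef_rot: [-0.004, 0.786, 1.464]
wrist_force: [-7.3, -12.4, 9.8]
finger_gap: 11.8
```

```bash
cat > st.py <<'E'
from h import *
p,R0,s=cur(); d=p-WS; print(p,"n",d@nw,"u",d@uw,"lat",(d@np.cross(wx,ez)),"F tool",R0.T@s["wrist_force"],s["clock"])
E
python3 st.py; python3 - <<'E'
from h import *
for c in("scene","top"): im=manip.camera(c)[:,:,::-1]; globals()[c]=im
a=cv2.resize(scene[150:300,320:470],(400,400)); b=cv2.resize(top[190:310,110:230],(400,400))
cv2.imwrite("pics/w1.png",np.hstack([a,b]))
E
```

```text
[479.487 290.264 114.046] n 26.10977564620843 u 24.867637564501035 lat 2.6857557200186175 F tool [-16.212   5.912  -2.351] 7.5
```

View pics/w1.png

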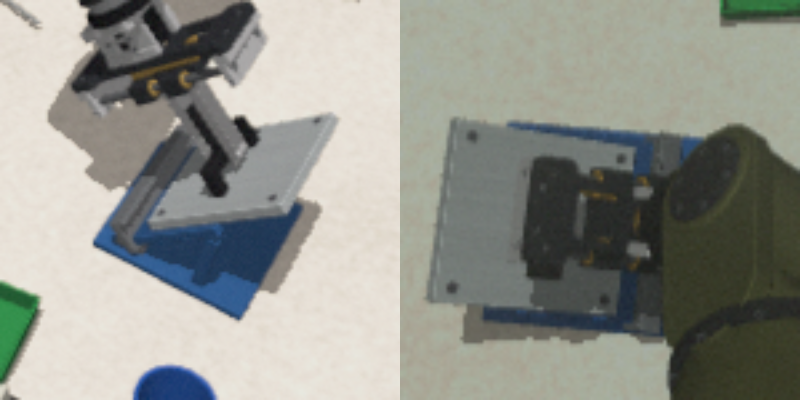

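>>> {"api": "step_arm", "payload": {
  "commands": [-0.0015,0,-0.005,0,0,0,0,0,0,-0.005,0,0,0,0,0,0,-0.004,0,0,0,0,0,0,0,0,0,0,0]
}}

```text
clock: 8.1
eef_pos: [478.1, 279.7, 104.1]
eef_rot: [-0.002, 0.787, 1.465]
wrist_force: [0.5, 0.3, -1.7]
finger_gap: 11.7
```

```bash
python3 st.py
```

```text
[478.115 279.667 104.08 ] n 26.614362147720065 u 10.26790933419103 lat 2.35371758323608 F tool [ 1.487 -0.416 -0.961] 8.1
```

>>> {"api": "step_arm", "payload": {
  "commands": [0,0,-0.003,0,0,0,0,0,0,0,0,0,0,0]
}}

```text
clock: 8.35
eef_pos: [477.9, 277.7, 102.2]
eef_rot: [-0.003, 0.787, 1.465]
wrist_force: [0.1, 0.4, -2.4]
finger_gap: 11.5
```

```bash
python3 st.py
```

```text
[477.937 277.658 102.152] n 26.676565880341172 u 7.478841572694388 lat 2.3726707845933515 F tool [ 1.988 -0.047 -1.403] 8.35
```

>>> {"api": "step_arm", "payload": {
  "commands": [0,0,-0.003,0,0,0,0,0,0,0,0,0,0,0]
}}

```text
clock: 8.6
eef_pos: [477.7, 275.5, 100.0]
eef_rot: [-0.003, 0.787, 1.465]
wrist_force: [-0.1, 0.1, -3.0]
finger_gap: 11.4
```

```bash
python3 st.py
```

```text
[477.706 275.514 100.021] n 26.695060309019656 u 4.447154196944121 lat 2.352338895771906 F tool [ 2.189  0.142 -2.096] 8.6
```

>>> {"api": "step_arm", "payload": {
  "commands": [0,0,-0.003,0,0,0,0,0,0,0,0,0,0,0]
}}

```text
clock: 8.85
eef_pos: [477.6, 273.4, 98.0]
eef_rot: [-0.003, 0.786, 1.465]
wrist_force: [-0.6, 0.7, -2.7]
finger_gap: 11.7
```

```bash
python3 st.py
```

```text
[477.569 273.441  98.033] n 26.757555381687904 u 1.5738486026829486 lat 2.418249476350626 F tool [ 2.397  0.636 -1.476] 8.85
```

>>> {"api": "step_arm", "payload": {
  "commands": [0,0,-0.003,0,0,0,0,0,0,0,0,0,0,0]
}}

```text
clock: 9.1
eef_pos: [477.7, 272.8, 98.2]
eef_rot: [-0.004, 0.782, 1.466]
wrist_force: [-2.9, 9.9, 13.9]
finger_gap: 11.8
```

```bash
python3 st.py
```

```text
[477.654 272.828  98.168] n 27.278194356190436 u 1.243120440603852 lat 2.5625628520978507 F tool [-2.979  3.832 16.622] 9.1
```

>>> {"api": "step_arm", "payload": {
  "commands": [0,0,-0.002,0,0,0,0,0,0,0,0,0,0,0]
}}

```text
clock: 9.35
eef_pos: [477.6, 272.5, 98.3]
eef_rot: [-0.005, 0.779, 1.466]
wrist_force: [-7.3, 15.6, 24.7]
finger_gap: 11.5
```

```bash
python3 st.py
```

```text
[477.645 272.497  98.3  ] n 27.60571165370977 u 1.102640954884084 lat 2.586418644549165 F tool [-6.877  8.716 27.994] 9.35
```

>>> {"api": "step_arm", "payload": {
  "commands": [0.001,0,0.004,0,0,0,0,0,0,0,0,0,0,0.03,0,0,0,0,0,0,0.04,0,0,0,0,0,0,0.04,0,0,0,0,0,0,0.04]
}}

```text
clock: 9.98
eef_pos: [477.6, 273.4, 96.6]
eef_rot: [-0.003, 0.787, 1.465]
wrist_force: [0.0, -0.1, -0.3]
finger_gap: 40.2
```

```bash
python3 st.py; python3 - <<'E'
from h import *
for c in("scene","top"): im=manip.camera(c)[:,:,::-1]; globals()[c]=im
a=cv2.resize(scene[150:300,320:470],(400,400)); b=cv2.resize(top[190:310,110:230],(400,400))
cv2.imwrite("pics/w2.png",np.hstack([a,b]))
E
```

```text
[477.569 273.445  96.577] n 25.725513978738373 u 0.5461354253403463 lat 2.4177170801103447 F tool [ 0.133 -0.015 -0.306] 9.975
```

View pics/w2.png

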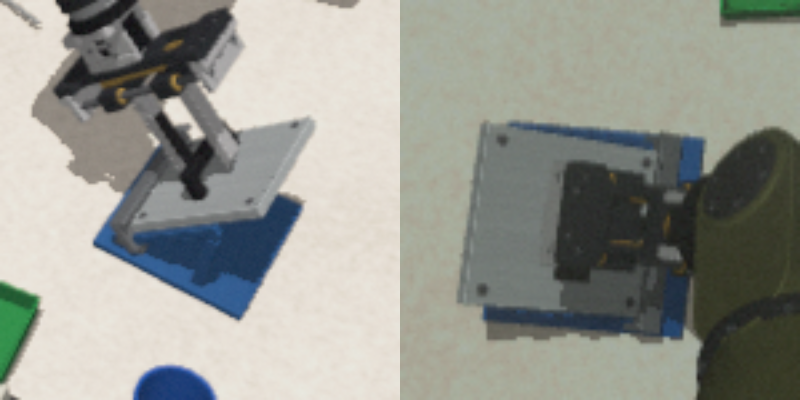

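The panel rests on the wedge behind the kerb, parallel to the board. I'm retreating before checking which wrist configurations can reach the top-edge grasp.

>>> {"api": "step_arm", "payload": {
  "commands": [-0.03,0,0,0,0,0,0.06,-0.05,0,0,0,0,0,0.06,-0.05,0,0,0,0,0,0.06,0,0,0,0,0,0,0.06]
}}

```text
clock: 10.58
eef_pos: [469.0, 180.6, 190.9]
eef_rot: [-0.009, 0.787, 1.458]
wrist_force: [-0.0, 0.1, -0.1]
finger_gap: 59.4
```

```bash
cat > ik.py <<'E'
from h import *
S=[([1.2084,.2999,1.521,0,1.3207,-.0666],[160.327,526.099,205.429],None),
([-.079,.194,1.739,0,1.209,-1.351],[487.009,-2.019,169.998],None),
([-.071,.164,1.703,0,1.276,-1.346],[486.406,2.286,199.569],None),
([.067,.262,1.908,.928,1.052,-1.919],[471.77,256.943,153.079],None)]
p,R0,s=cur(); S.append((s["joints"],p,None))
def fk(q,k):
    h,a1,L2,a3,L3,Lt,lat=k
    A=R.from_euler("z",q[0]).as_matrix(); f=lambda t:R.from_euler("y",t).as_matrix()
    B=A@f(q[1])@f(q[2]); D=B@R.from_euler("ZYZ",[q[3],q[4],q[5]]).as_matrix()
    pos=A@np.array([a1,lat,h])+A@f(q[1])@np.array([0,0,L2])+B@np.array([a3,0,L3])+D@np.array([0,0,Lt])
    return pos,D
sol=least_squares(lambda k:np.r_[np.concatenate([fk(q,k)[0]-x for q,x,_ in S]),(k-[400,0,400,0,400,250,36])*1e-3],[400,0,400,0,400,250,36.])
K=sol.x; C=fk(s["joints"],K)[1].T@R0
lo=np.array([-3.03,-.79,.23,-1.04,0,-2.55]);hi=np.array([3.03,2.21,2.52,4.18,3.07,2.55])
def ik(P,Rt,seeds=40):
    out=[];rng=np.random.default_rng(0)
    for i in range(seeds):
        q0=s["joints"] if i==0 else rng.uniform(lo,hi)
        def r(q): a,D=fk(q,K); return np.r_[(a-P)/100,R.from_matrix((D@C).T@Rt).as_rotvec()]
        o=least_squares(r,np.clip(q0,lo+1e-3,hi-1e-3),bounds=(lo,hi))
        if o.cost<1e-6 and not any(np.allclose(o.x,b,atol=.02) for b in out): out.append(o.x)
    return out
E
cat > t.py <<'E'
from ik import *
print(K,sol.cost,s["joints"]);print(C); print([np.round(fk(q,K)[0]-x,1) for q,x,_ in S])
top=WS+nw*12+uw*76.3   # mid-thickness of top edge (surface +6, half thickness +6)
for sg in(1,-1):
  for n,d in(("pre",-40),("grasp",30)): print("wedge",sg,n,ik(top-uw*d,rotm(-uw,sg*nw)))
RY=np.radians(-78.1); rx=np.array([np.cos(RY),np.sin(RY),0]);c7,s7=np.cos(np.radians(70)),np.sin(np.radians(70))
ur=rx*c7+ez*s7; nr=ez*c7-rx*s7; RS=np.array([479.8,-228.1,103])
for sg in(1,-1):
  for n,d in(("pre",40),("place",0)): print("rack",sg,n,ik(RS-nr*6+ur*(75-30+d),rotm(-ur,-sg*nr)))
E
python3 t.py
```

```text
[220.716   0.445 424.484  40.756 446.942 270.671  36.603] 0.10528274888248375 [-0.103  0.182  1.904  0.856  1.208 -1.954]
[[-0.  0. -1.]
 [ 0.  1.  0.]
 [ 1. -0. -0.]]
[array([0., 0., 0.]), array([0. , 0.2, 0.1]), array([-0.1, -0.2, -0.2]), array([-0.1, -0. , -0.1]), array([0.1, 0. , 0.2])]
wedge 1 pre [array([ 0.786,  0.857,  0.937, -0.505,  1.957,  2.41 ])]
wedge 1 grasp [array([ 0.742,  0.812,  1.136, -0.506,  1.802,  2.45 ])]
wedge -1 pre [array([ 0.786,  0.857,  0.937, -0.505,  1.957, -0.731])]
wedge -1 grasp [array([ 0.742,  0.812,  1.136, -0.506,  1.802, -0.692])]
rack 1 pre [array([-0.668,  0.482,  1.367,  0.221,  1.566,  0.664])]
rack 1 place [array([-0.654,  0.496,  1.438,  0.226,  1.48 ,  0.658])]
rack -1 pre [array([-0.668,  0.482,  1.367,  0.221,  1.566, -2.478])]
rack -1 place [array([-0.654,  0.496,  1.438,  0.226,  1.48 , -2.483])]
```

```bash
cat > t2.py <<'E'
from ik import *
lat=np.cross(wx,ez)
im=manip.camera("top")
o=manip.outline_of("panel","top")[0]; print(o["score"])
c=max(cv2.findContours(o["pixels"].astype(np.uint8),0,1)[0],key=cv2.contourArea)[:,0].astype(float)
P=back(c,"top",144.7)[:,:]; d=P-WS
print("lat range by up-position (all at z144.7):",(d@lat).min(),(d@lat).max(),"wx max",(d@wx).max(), "expected wx",(nw*18+uw*76.3)@wx)
m=(d@wx)>(d@wx).max()-15; print("top edge lat",(d@lat)[m].min(),(d@lat)[m].max())
cx=back([[135.5,226.6],[128,281]],"top",144.7)-WS; print("manual corners lat",cx@lat,"wx",cx@wx)
q=[s["joints"]]
top=WS+nw*12+uw*76.3+lat*2
RA=rotm(-ez,wx);RB=rotm(-ez,-wx);RG=rotm(-uw,nw)
print("A1");a=plan(p,R0,[470,230,330],RA,.05,vmax=50,wmax=9)
print("spin j:",ik([470,230,330],RA,15),ik([470,230,330],RB,15))
print("A3");plan(np.array([470,230,330.]),RB,top+uw*60,RG,.05,vmax=40,wmax=8); print(top,ik(top+uw*60,RG,15))
E
python3 t2.py
```

```text
0.96
lat range by up-position (all at z144.7): -63.470122031516475 64.88473110668185 wx max 46.24738356322855 expected wx 41.224325343175714
top edge lat -61.84398006952853 64.88473110668185
manual corners lat [ 65.392 -64.531] wx [41.014 42.549]
A1
[-0.013, 0.001, 0.027, -0.1, 9.0, 0.1, 0.05, -0.016, 0.0, 0.024, -0.1, 9.0, 0.1, 0.05, -0.021, 0.001, 0.021, -0.1, 9.0, 0.1, 0.05, -0.023, 0.001, 0.018, -0.1, 9.0, 0.1, 0.05, -0.026, 0.0, 0.014, -0.1, 9.0, 0.1, 0.05]
end [470.228 229.766 329.679]
spin j: [array([ 0.385,  0.176,  1.389, -0.   ,  1.577, -1.088])] [array([0.385, 0.176, 1.389, 0.   , 1.577, 2.054])]
A3
[0.025, 0.0, -0.025, -0.0, -7.5, 0.0, 0.05, 0.021, 0.001, -0.028, -0.0, -7.5, 0.0, 0.05, 0.017, 0.0, -0.03, -0.0, -7.5, 0.0, 0.05, 0.013, 0.001, -0.033, -0.0, -7.5, 0.0, 0.05, 0.009, 0.0, -0.033, -0.0, -7.5, 0.0, 0.05]
[0.004, 0.001, -0.035, -0.0, -7.5, 0.0, 0.05]
end [487.576 378.515 182.926]
[483.327 336.455 140.438] [array([ 0.796,  0.88 ,  0.864, -0.51 ,  2.006,  2.393])]
```

>>> {"api": "step_arm", "payload": {
  "commands": [-0.013,0.001,0.027,-0.1,9,0.1,0.05,-0.016,0,0.024,-0.1,9,0.1,0.05,-0.021,0.001,0.021,-0.1,9,0.1,0.05,-0.023,0.001,0.018,-0.1,9,0.1,0.05,-0.026,0,0.014,-0.1,9,0.1,0.05]
}}

```text
clock: 11.3
eef_pos: [469.2, 232.7, 327.6]
eef_rot: [2.781, 1.564, -2.023]
wrist_force: [0.3, -0.4, 0.6]
finger_gap: 50.1
```

>>> {"api": "step_arm", "payload": {
  "commands": [0,0,0,10,0,0,0.05,0,0,0,10,0,0,0.05,0,0,0,10,0,0,0.05,0,0,0,10,0,0,0.05,0,0,0,10,0,0,0.05]
}}

```text
clock: 11.92
eef_pos: [469.2, 232.5, 325.8]
eef_rot: [2.816, 1.566, -2.865]
wrist_force: [0.1, -0.8, -0.2]
finger_gap: 50.0
```

>>> {"api": "step_arm", "payload": {
  "commands": [0,0,0,10,0,0,0.05,0,0,0,10,0,0,0.05,0,0,0,10,0,0,0.05,0,0,0,10,0,0,0.05,0,0,0,10,0,0,0.05]
}}

```text
clock: 12.55
eef_pos: [469.1, 232.5, 325.8]
eef_rot: [-2.602, 1.566, -2.872]
wrist_force: [0.9, 0.6, 0.9]
finger_gap: 50.1
```

>>> {"api": "step_arm", "payload": {
  "commands": [0,0,0,10,0,0,0.05,0,0,0,10,0,0,0.05,0,0,0,10,0,0,0.05,0,0,0,10,0,0,0.05,0,0,0,10,0,0,0.05]
}}

```text
clock: 13.18
eef_pos: [469.2, 232.5, 325.8]
eef_rot: [-1.728, 1.566, -2.872]
wrist_force: [-0.6, -0.6, 0.5]
finger_gap: 49.9
```

>>> {"api": "step_arm", "payload": {
  "commands": [0,0,0,10,0,0,0.05,0,0,0,10,0,0,0.05,0,0,0,10,0,0,0.05,0,0,0,0,0,0,0.05]
}}

```text
clock: 13.68
eef_pos: [469.2, 232.2, 326.1]
eef_rot: [-1.177, 1.566, -2.837]
wrist_force: [-0.4, -0.4, -0.2]
finger_gap: 50.1
```

```bash
python3 - <<'E'
from ik import *
lat=np.cross(wx,ez); top=WS+nw*12+uw*76.3+lat*1; RG=rotm(-uw,nw)
print(p,s["joints"]); plan(p,R0,top+uw*60,RG,.05,vmax=40,wmax=8)
E
```

```text
[469.248 232.248 326.109] [0.389 0.18  1.392 0.    1.574 2.05 ]
[0.024, 0.001, -0.025, 0.1, -7.5, 0.0, 0.05, 0.02, 0.001, -0.027, 0.1, -7.5, 0.0, 0.05, 0.017, 0.0, -0.03, 0.1, -7.5, 0.0, 0.05, 0.012, 0.001, -0.032, 0.1, -7.5, 0.0, 0.05, 0.009, 0.0, -0.033, 0.1, -7.5, 0.0, 0.05]
[0.004, 0.001, -0.034, 0.1, -7.5, 0.0, 0.05]
end [486.501 378.34  182.791]
```

>>> {"api": "step_arm", "payload": {
  "commands": [0.024,0.001,-0.025,0.1,-7.5,0,0.05,0.02,0.001,-0.027,0.1,-7.5,0,0.05,0.017,0,-0.03,0.1,-7.5,0,0.05,0.012,0.001,-0.032,0.1,-7.5,0,0.05,0.009,0,-0.033,0.1,-7.5,0,0.05]
}}

```text
clock: 14.3
eef_pos: [483.6, 354.7, 206.7]
eef_rot: [-0.005, 0.911, -1.669]
wrist_force: [-0.1, -0.5, 0.1]
finger_gap: 50.0
```

>>> {"api": "step_arm", "payload": {
  "commands": [0.004,0.001,-0.034,0.1,-7.5,0,0.05,0,0,0,0,0,0,0.05]
}}

```text
clock: 14.55
eef_pos: [485.5, 378.9, 175.7]
eef_rot: [-0.015, 0.773, -1.676]
wrist_force: [0.3, -0.4, -0.8]
finger_gap: 49.7
```

```bash
python3 - <<'E'
from ik import *
lat=np.cross(wx,ez); top=WS+nw*12+uw*76.3+lat*1; RG=rotm(-uw,nw)
print(p,s["joints"],"to edge (tool):",R0.T@(top-p),np.degrees(R.from_matrix(R0.T@RG).as_rotvec()))
for c in("scene","top"): im=manip.camera(c)[:,:,::-1]; globals()[c]=im
a=cv2.resize(scene[150:300,320:470],(400,400)); b=cv2.resize(top[190:310,110:230],(400,400)) if 0 else cv2.resize(globals()["top"][190:310,110:230],(400,400))
cv2.imwrite("pics/w3.png",np.hstack([a,b]))
E
```

```text
[485.465 378.877 175.693] [ 0.798  0.892  0.865 -0.511  2.008  2.391] to edge (tool): [54.984  1.259  4.399] [0.559 0.714 0.306]
```

View pics/w3.png

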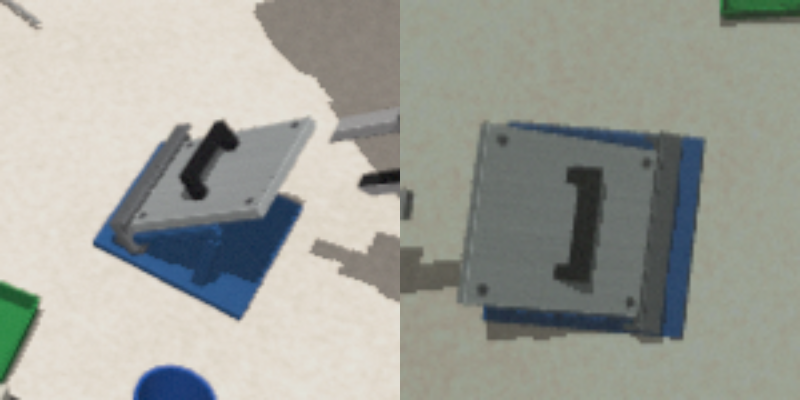

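>>> {"api": "step_arm", "payload": {
  "commands": [0.03,0.001,0.004,0.5,0.7,0.3,0.05,0.02,0,0,0,0,0,0.05,0.02,0,0,0,0,0,0.05,0.012,0,0,0,0,0,0.05,0,0,0,0,0,0,0.05]
}}

```text
clock: 15.28
eef_pos: [483.0, 316.7, 130.2]
eef_rot: [0.017, 0.798, -1.663]
wrist_force: [-0.3, -0.8, -0.4]
finger_gap: 50.0
```

```bash
python3 - <<'E'
from ik import *
lat=np.cross(wx,ez); top=WS+nw*12+uw*76.3+lat*1; RG=rotm(-uw,nw)
print(p,s["joints"],"to edge (tool):",R0.T@(top-p),np.degrees(R.from_matrix(R0.T@RG).as_rotvec()),s["wrist_force"])
E
```

```text
[483.044 316.714 130.238] [ 0.738  0.799  1.124 -0.506  1.809  2.449] to edge (tool): [-21.046  -2.656  -6.938] [-0.772 -0.744 -0.219] [-0.268 -0.782 -0.372]
```

>>> {"api": "step_arm", "payload": {
  "commands": [0.007,-0.002,-0.007,-0.7,-0.7,-0.2,0.05,0,0,0,0,0,0,0.04,0,0,0,0,0,0,0.026],
  "squeeze": 6
}}

```text
clock: 15.65
eef_pos: [480.9, 317.7, 118.7]
eef_rot: [0.0, 0.784, -1.668]
wrist_force: [0.2, 0.2, 0.2]
finger_gap: 33.2
```

>>> {"api": "step_arm", "payload": {
  "commands": [0,0,0,0,0,0,0.018,0,0,0,0,0,0,0.018]
}}

```text
clock: 15.9
eef_pos: [480.9, 317.5, 118.9]
eef_rot: [0.001, 0.784, -1.668]
wrist_force: [-1.0, -0.9, 0.6]
finger_gap: 18.4
```

```bash
python3 - <<'E'
from ik import *
lat=np.cross(wx,ez); top=WS+nw*12+uw*76.3+lat*1; RG=rotm(-uw,nw)
print(p,s["joints"],"to edge (tool):",R0.T@(top-p),np.degrees(R.from_matrix(R0.T@RG).as_rotvec()),R0.T@s["wrist_force"],s["finger_gap"])
E
```

```text
[480.912 317.535 118.949] [ 0.743  0.819  1.125 -0.507  1.807  2.449] to edge (tool): [-28.673  -0.438   1.745] [-0.029  0.062 -0.008] [ 0.271 -0.944  1.119] 18.397854050946094
```

>>> {"api": "step_arm", "payload": {
  "commands": [0,0,0,0,0,0,0,0,0,0,0,0,0,0]
}}

```text
clock: 16.15
eef_pos: [481.0, 317.3, 119.4]
eef_rot: [0.001, 0.784, -1.668]
wrist_force: [-1.5, -2.9, 6.6]
finger_gap: 12.7
```

>>> {"api": "step_arm", "payload": {
  "commands": [0,0,0,0,0,0,0,0,0,0,0,0,0,0],
  "squeeze": 55
}}

```text
clock: 16.4
eef_pos: [480.9, 316.9, 119.7]
eef_rot: [0.001, 0.782, -1.669]
wrist_force: [-1.2, -4.4, 8.0]
finger_gap: 12.1
```

```bash
python3 - <<'E'
from ik import *
print(p,R0.T@s["wrist_force"],s["finger_gap"])
RY=np.radians(-78.1); rx=np.array([np.cos(RY),np.sin(RY),0]);c7,s7=np.cos(np.radians(70)),np.sin(np.radians(70))
ur=rx*c7+ez*s7; nr=ez*c7-rx*s7; RS=np.array([479.8,-228.1,105]); RR=rotm(-ur,-nr)
P0=p+nw*3+uw*70
tgt=RS-nr*6+ur*(75-28)   # TCP when seated
pre=tgt+ur*60+nr*15; print("pre",pre,ik(pre,RR,15), "mid",[470,50,290])
RA=rotm(-ez,nw*[1,1,0]); # vertical
print("B1");
mid=np.array([470,40,300.]); plan(P0,R0,mid,RR,0,vmax=45,wmax=6)
print("B2");plan(mid,RR,pre,RR,0,vmax=45)
E
```

```text
[480.925 316.895 119.729] [-2.479 -0.799  8.873] 12.086994981221931
pre [ 485.602 -255.634  208.625] [array([-0.661,  0.449,  1.349,  0.223,  1.614,  0.681])] mid [470, 50, 290]
B1
[0.012, 0.001, 0.027, -1.5, 5.4, 0.3, 0.0, 0.009, 0.001, 0.027, -1.5, 5.4, 0.3, 0.0, 0.006, -0.0, 0.029, -1.5, 5.4, 0.3, 0.0, 0.004, -0.001, 0.028, -1.5, 5.4, 0.3, 0.0, 0.001, -0.002, 0.029, -1.5, 5.4, 0.3, 0.0]
[-0.002, -0.002, 0.029, -1.5, 5.4, 0.3, 0.0, -0.005, -0.003, 0.029, -1.5, 5.4, 0.3, 0.0, -0.007, -0.004, 0.028, -1.5, 5.4, 0.3, 0.0, -0.01, -0.005, 0.027, -1.5, 5.4, 0.3, 0.0, -0.012, -0.005, 0.026, -1.5, 5.4, 0.3, 0.0]
[-0.015, -0.006, 0.024, -1.5, 5.4, 0.3, 0.0, -0.017, -0.006, 0.023, -1.5, 5.4, 0.3, 0.0]
end [470.262  39.802 300.374]
B2
[-0.002, -0.007, 0.044, 0.0, 0.0, 0.0, 0.0, -0.002, -0.006, 0.043, 0.0, 0.0, 0.0, 0.0, -0.002, -0.007, 0.044, 0.0, 0.0, 0.0, 0.0, -0.002, -0.006, 0.044, 0.0, 0.0, 0.0, 0.0, -0.002, -0.007, 0.044, 0.0, 0.0, 0.0, 0.0]
[-0.002, -0.006, 0.043, 0.0, 0.0, 0.0, 0.0, -0.002, -0.007, 0.044, 0.0, 0.0, 0.0, 0.0]
end [ 485.269 -255.537  208.498]
```

>>> {"api": "step_arm", "payload": {
  "commands": [-0.005,0,0.003,0,0,0,0,-0.02,0,0,0,0,0,0,-0.025,0,0,0,0,0,0,-0.02,0,0,0,0,0,0,0,0,0,0,0,0,0]
}}

```text
clock: 17.02
eef_pos: [485.6, 365.7, 170.6]
eef_rot: [0.002, 0.786, -1.666]
wrist_force: [0.6, -0.5, -3.3]
finger_gap: 11.4
```

```bash
cat >> h.py <<'E'
RY=np.radians(-78.1); rx=np.array([np.cos(RY),np.sin(RY),0]);c7,s7=np.cos(np.radians(70)),np.sin(np.radians(70))
ur=rx*c7+ez*s7; nr=ez*c7-rx*s7; RS=np.array([479.8,-228.1,105]); RR=rotm(-ur,-nr); tgt=RS-nr*6+ur*47; latr=np.cross(ez,rx)
E
python3 - <<'E'
from ik import *
print(p,s["joints"],R0.T@s["wrist_force"],s["finger_gap"])
plan(p,R0,[470,40,300.],RR,0,vmax=45,wmax=6)
E
```

```text
[485.571 365.654 170.601] [ 0.786  0.859  0.929 -0.507  1.961  2.407] [ 2.649  0.626 -2.05 ] 11.361146180070273
[0.012, 0.001, 0.027, -1.5, 5.4, 0.3, 0.0, 0.009, 0.001, 0.028, -1.5, 5.4, 0.3, 0.0, 0.006, -0.0, 0.028, -1.5, 5.4, 0.3, 0.0, 0.003, -0.001, 0.029, -1.5, 5.4, 0.3, 0.0, 0.001, -0.002, 0.029, -1.5, 5.4, 0.3, 0.0]
[-0.002, -0.003, 0.029, -1.5, 5.4, 0.3, 0.0, -0.004, -0.003, 0.029, -1.5, 5.4, 0.3, 0.0, -0.008, -0.004, 0.028, -1.5, 5.4, 0.3, 0.0, -0.01, -0.004, 0.027, -1.5, 5.4, 0.3, 0.0, -0.012, -0.006, 0.026, -1.5, 5.4, 0.3, 0.0]
[-0.015, -0.006, 0.025, -1.5, 5.4, 0.3, 0.0, -0.017, -0.006, 0.022, -1.5, 5.4, 0.3, 0.0]
end [469.892  40.389 299.986]
```

>>> {"api": "step_arm", "payload": {
  "commands": [0.012,0.001,0.027,-1.5,5.4,0.3,0,0.009,0.001,0.028,-1.5,5.4,0.3,0,0.006,0,0.028,-1.5,5.4,0.3,0,0.003,-0.001,0.029,-1.5,5.4,0.3,0,0.001,-0.002,0.029,-1.5,5.4,0.3,0]
}}

```text
clock: 17.65
eef_pos: [478.3, 228.1, 224.4]
eef_rot: [-0.149, 1.259, -1.686]
wrist_force: [0.6, 0.2, -2.3]
finger_gap: 11.6
```

>>> {"api": "step_arm", "payload": {
  "commands": [-0.002,-0.003,0.029,-1.5,5.4,0.3,0,-0.004,-0.003,0.029,-1.5,5.4,0.3,0,-0.008,-0.004,0.028,-1.5,5.4,0.3,0,-0.01,-0.004,0.027,-1.5,5.4,0.3,0,-0.012,-0.006,0.026,-1.5,5.4,0.3,0]
}}

```text
clock: 18.27
eef_pos: [471.3, 92.4, 278.3]
eef_rot: [-2.972, 1.401, 1.895]
wrist_force: [0.3, -0.2, -2.4]
finger_gap: 11.3
```

>>> {"api": "step_arm", "payload": {
  "commands": [-0.015,-0.006,0.025,-1.5,5.4,0.3,0,-0.017,-0.006,0.022,-1.5,5.4,0.3,0,0,0,0,0,0,0,0]
}}

```text
clock: 18.65
eef_pos: [469.3, 37.3, 299.7]
eef_rot: [-3.123, 1.216, 1.788]
wrist_force: [-0.3, 0.3, -3.2]
finger_gap: 11.8
```

```bash
python3 - <<'E'
from ik import *
print(p,s["joints"],R0.T@s["wrist_force"],s["finger_gap"],np.degrees(R.from_matrix(R0.T@RR).as_rotvec()))
plan(p,R0,tgt+ur*60+nr*15,RR,0,vmax=45,wmax=6)
E
```

```text
[469.317  37.313 299.694] [-0.185  0.12   1.559  0.326  1.605  1.174] [ 3.123 -0.224  0.746] 11.750771127731376 [-0.511 -0.333  0.196]
[-0.002, -0.006, 0.043, -0.1, -0.0, 0.0, 0.0, -0.002, -0.006, 0.044, -0.1, -0.0, 0.0, 0.0, -0.003, -0.006, 0.043, -0.1, -0.0, 0.0, 0.0, -0.002, -0.006, 0.044, -0.1, -0.0, 0.0, 0.0, -0.002, -0.007, 0.043, -0.1, -0.0, 0.0, 0.0]
[-0.002, -0.006, 0.043, -0.1, -0.0, 0.0, 0.0, -0.002, -0.006, 0.044, -0.1, -0.0, 0.0, 0.0]
end [ 486.029 -255.708  208.319]
```

>>> {"api": "step_arm", "payload": {
  "commands": [-0.002,-0.006,0.043,-0.1,0,0,0,-0.002,-0.006,0.044,-0.1,0,0,0,-0.003,-0.006,0.043,-0.1,0,0,0,-0.002,-0.006,0.044,-0.1,0,0,0,-0.002,-0.007,0.043,-0.1,0,0,0]
}}

```text
clock: 19.27
eef_pos: [481.6, -170.2, 234.3]
eef_rot: [-3.13, 1.217, 1.795]
wrist_force: [0.2, 0.4, -2.8]
finger_gap: 11.3
```

>>> {"api": "step_arm", "payload": {
  "commands": [-0.002,-0.006,0.043,-0.1,0,0,0,-0.002,-0.006,0.04,0,0,0,0,0,0,0,0,0,0,0,0,0,0,0,0,0,0]
}}

```text
clock: 19.77
eef_pos: [487.0, -248.7, 210.2]
eef_rot: [-3.134, 1.216, 1.793]
wrist_force: [0.4, -0.4, -2.6]
finger_gap: 11.7
```

```bash
cat > sr.py <<'E'
from h import *
p,R0,s=cur(); d=p-tgt; print(p,"n",d@nr,"u",d@ur,"lat",d@latr,"F tool",R0.T@s["wrist_force"],s["clock"],np.degrees(R.from_matrix(R0.T@RR).as_rotvec()))
E
python3 sr.py; python3 - <<'E'
from h import *
a=cv2.resize(manip.camera("scene")[90:220,170:300,::-1],(400,400)); b=cv2.resize(manip.camera("top")[190:310,310:430,::-1],(400,400))
cv2.imwrite("pics/r1.png",np.hstack([a,b]))
E
```

```text
[ 486.991 -248.689  210.204] n 21.65676564139717 u 59.25758207727472 lat 2.7909040265108396 F tool [2.255 0.334 1.347] 19.775 [ 0.356 -0.304  0.291]
```

View pics/r1.png

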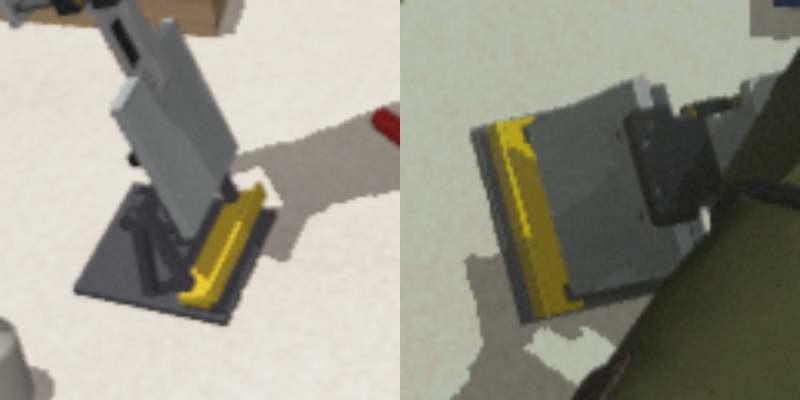

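>>> {"api": "step_arm", "payload": {
  "commands": [0.012,0,0,0.3,-0.3,0.3,0,0.012,0.001,0,0,0,0,0,0.01,0.001,0,0,0,0,0,0,0,0,0,0,0,0]
}}

```text
clock: 20.38
eef_pos: [486.3, -237.3, 177.8]
eef_rot: [3.141, 1.221, 1.779]
wrist_force: [0.7, -0.1, -2.2]
finger_gap: 11.6
```

```bash
python3 - <<'E'
from h import *
p=np.array([486.991,-248.689,210.204]); o=p-ur*47+nr*6
for n,c in(("bn",o-75*ur+65*latr),("bf",o-75*ur-65*latr),("tn",o+75*ur+65*latr)): print(n,proj(c,"scene")-{"bn":[230.8,167.3],"bf":[247,140.4],"tn":[209,125.7]}[n])
E
python3 sr.py
```

```text
bn [[ 1.534 -0.376]]
bf [[ 0.486 -3.12 ]]
tn [[-0.893 -1.759]]
[ 486.269 -237.274  177.776] n 21.201751279187132 u 24.913916820851068 lat 4.438395027156248 F tool [1.987 0.683 1.004] 20.375 [ 0.065 -0.066  0.009]
```

>>> {"api": "step_arm", "payload": {
  "commands": [0,0,0.007,0,0,0,0,0,0,0.003,0,0,0,0,0,0,0,0,0,0,0]
}}

```text
clock: 20.75
eef_pos: [488.5, -247.4, 175.2]
eef_rot: [3.138, 1.222, 1.775]
wrist_force: [-0.2, 0.4, -2.3]
finger_gap: 11.8
```

```bash
python3 sr.py
```

```text
[ 488.466 -247.401  175.196] n 10.58180526823376 u 26.0336715983598 lat 4.499895027405102 F tool [ 2.295 -0.1    0.385] 20.75 [ 0.039  0.006 -0.068]
```

>>> {"api": "step_arm", "payload": {
  "commands": [0,-0.004,0.004,0,0,0,0,0,0,0,0,0,0,0]
}}

```text
clock: 21.0
eef_pos: [485.0, -251.8, 173.8]
eef_rot: [3.138, 1.222, 1.776]
wrist_force: [0.6, 0.2, -2.6]
finger_gap: 11.4
```

```bash
python3 sr.py
```

```text
[ 485.036 -251.806  173.816] n 6.72411912222347 u 25.96874118696323 lat 0.23483774324725754 F tool [2.515 0.67  0.806] 21.0 [ 0.039 -0.    -0.058]
```

>>> {"api": "step_arm", "payload": {
  "commands": [0,0,0.003,0,0,0,0,0,0,0,0,0,0,0]
}}

```text
clock: 21.25
eef_pos: [485.9, -254.0, 173.0]
eef_rot: [3.138, 1.221, 1.776]
wrist_force: [-1.9, 1.5, -0.2]
finger_gap: 11.5
```

```bash
python3 sr.py
```

```text
[ 485.913 -254.046  172.966] n 4.204388519778602 u 25.981923694502974 lat 0.631156692525755 F tool [ 0.813 -1.582 -1.705] 21.25 [ 0.076 -0.04  -0.053]
```

>>> {"api": "step_arm", "payload": {
  "commands": [0,0,-0.002,0,0,0,0,0.008,0,0,0,0,0,0,0.006,0,0,0,0,0,0,0,0,0,0,0,0,0]
}}

```text
clock: 21.75
eef_pos: [484.3, -247.4, 159.7]
eef_rot: [3.14, 1.221, 1.778]
wrist_force: [0.0, 0.0, -2.5]
finger_gap: 11.8
```

```bash
python3 sr.py
```

```text
[ 484.295 -247.442  159.701] n 6.052625590645089 u 11.19268945546653 lat 0.409743314458874 F tool [2.368 0.042 0.87 ] 21.75 [ 0.056 -0.043 -0.011]
```

>>> {"api": "step_arm", "payload": {
  "commands": [0.004,0,0,0,0,0,0,0,0,0,0,0,0,0]
}}

```text
clock: 22.0
eef_pos: [484.2, -246.3, 156.4]
eef_rot: [3.138, 1.222, 1.776]
wrist_force: [0.3, -0.1, -3.1]
finger_gap: 11.5
```

```bash
python3 sr.py
```

```text
[ 484.166 -246.296  156.394] n 6.001038077593869 u 7.691934840556839 lat 0.5200618085690946 F tool [2.855 0.263 1.234] 22.0 [ 0.061 -0.011 -0.043]
```

>>> {"api": "step_arm", "payload": {
  "commands": [0.003,0,0,0,0,0,0,0,0,0,0,0,0,0]
}}

```text
clock: 22.25
eef_pos: [484.0, -245.3, 153.6]
eef_rot: [3.139, 1.221, 1.776]
wrist_force: [0.3, 0.3, -3.1]
finger_gap: 11.9
```

```bash
python3 sr.py
```

```text
[ 483.958 -245.271  153.596] n 6.026439446925194 u 4.705274371894376 lat 0.5274165525244224 F tool [2.987 0.339 0.887] 22.25 [ 0.061 -0.014 -0.042]
```

>>> {"api": "step_arm", "payload": {
  "commands": [0.003,0,0,0,0,0,0,0,0,0,0,0,0,0]
}}

```text
clock: 22.5
eef_pos: [483.8, -244.3, 150.8]
eef_rot: [3.138, 1.222, 1.776]
wrist_force: [-0.5, -0.4, -3.0]
finger_gap: 11.7
```

```bash
python3 sr.py
```

```text
[ 483.754 -244.27   150.76 ] n 6.016240263535827 u 1.6906414491397708 lat 0.5342782538020205 F tool [ 2.761 -0.588  1.288] 22.5 [ 0.062 -0.012 -0.043]
```

>>> {"api": "step_arm", "payload": {
  "commands": [0.003,0,0,0,0,0,0,0,0,0,0,0,0,0]
}}

```text
clock: 22.75
eef_pos: [483.5, -243.2, 147.9]
eef_rot: [3.139, 1.221, 1.776]
wrist_force: [0.1, -0.0, -2.8]
finger_gap: 11.2
```

```bash
python3 sr.py
```

```text
[ 483.531 -243.248  147.926] n 6.02995612791649 u -1.330380170143524 lat 0.5272700384233217 F tool [2.617 0.051 1.01 ] 22.75 [ 0.062 -0.015 -0.041]
```

>>> {"api": "step_arm", "payload": {
  "commands": [0.003,0,0,0,0,0,0,0,0,0,0,0,0,0]
}}

```text
clock: 23.0
eef_pos: [483.6, -243.2, 146.7]
eef_rot: [3.134, 1.224, 1.772]
wrist_force: [-4.6, -4.0, 10.1]
finger_gap: 11.6
```

```bash
python3 sr.py
```

```text
[ 483.565 -243.208  146.71 ] n 5.644094888961045 u -2.483151720984555 lat 0.5690462413056334 F tool [-10.509  -5.307  -0.682] 23.0 [ 0.069  0.122 -0.124]
```

>>> {"api": "step_arm", "payload": {
  "commands": [0.002,0,0,0,0,0,0,0,0,0,0,0,0,0]
}}

```text
clock: 23.25
eef_pos: [483.5, -243.4, 146.5]
eef_rot: [3.131, 1.226, 1.769]
wrist_force: [-8.5, -8.7, 24.3]
finger_gap: 11.7
```

```bash
python3 sr.py; python3 - <<'E'
from h import *
a=cv2.resize(manip.camera("scene")[90:220,170:300,::-1],(400,400)); b=cv2.resize(manip.camera("top")[190:310,310:430,::-1],(400,400))
cv2.imwrite("pics/r2.png",np.hstack([a,b]))
E
```

```text
[ 483.536 -243.38   146.494] n 5.418074745241536 u -2.6311341572323044 lat 0.5052136944312454 F tool [-25.133 -10.014  -1.877] 23.25 [ 0.078  0.237 -0.183]
```

View pics/r2.png

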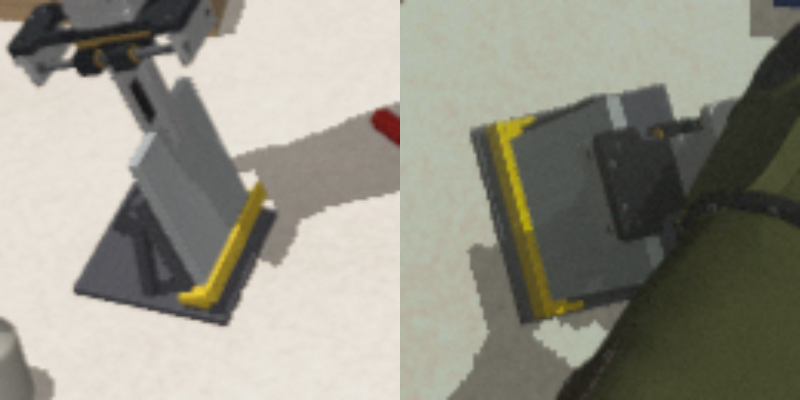

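>>> {"api": "step_arm", "payload": {
  "commands": [-0.004,0,0.001,0,0,0,0,0,0,0,0,0,0,0,0,0,0,0,0,0,0.016,0,0,0,0,0,0,0.024,0,0,0,0,0,0,0.034]
}}

```text
clock: 23.98
eef_pos: [483.8, -243.9, 146.8]
eef_rot: [3.138, 1.222, 1.776]
wrist_force: [0.3, -0.4, 0.0]
finger_gap: 30.7
```

>>> {"api": "step_arm", "payload": {
  "commands": [0,0,0,0,0,0,0.034,0,0,0,0,0,0,0.034]
}}

```text
clock: 24.22
eef_pos: [483.7, -244.0, 146.9]
eef_rot: [3.138, 1.222, 1.776]
wrist_force: [-0.3, 0.8, -0.4]
finger_gap: 34.1
```

```bash
python3 sr.py
```

```text
[ 483.738 -243.957  146.875] n 4.978170522279951 u -2.0656860886806894 lat 0.5835576846135929 F tool [ 0.675 -0.087 -0.621] 24.225 [ 0.064  0.001 -0.055]
```

>>> {"api": "step_arm", "payload": {
  "commands": [-0.015,0,0,0,0,0,0.034,-0.03,0,0,0,0,0,0.034,-0.05,0,0,0,0,0,0.034,-0.05,0,0,0,0,0,0.034,-0.05,0,0,0,0,0,0.034]
}}

```text
clock: 24.85
eef_pos: [497.1, -309.8, 333.0]
eef_rot: [3.136, 1.223, 1.774]
wrist_force: [0.4, 0.6, 0.1]
finger_gap: 34.3
```

```bash
python3 sr.py; python3 - <<'E'
from h import *
A=manip.camera("scene"); a=cv2.resize(A[90:220,170:300,::-1],(400,400)); B=manip.camera("top"); b=cv2.resize(B[190:310,310:430,::-1],(400,400))
cv2.imwrite("pics/r3.png",np.hstack([a,b]))
# expected panel corners (smooth face) if seated at contact estimate
o=RS+nr*4-ur*2.5
for c in("scene","top"): 
    for sl in(1,-1):
        for su in(1,-1): 
            q=proj(o+ur*75*su+latr*65*sl,c)[0]; print(c,"near" if sl>0 else "far",su,((q-[170,90])*400/130 if c=="scene" else (q-[310,190])*400/120+[400,0]).round())
    d=manip.find_in("panel",c); print(d[0]["score"],d[0]["centre"],proj(o,c))
for n in["screw_tray","tape","cleaner","cup"]:
    d=manip.find_in(n,"top"); print(n,back(d[0]["centre"][::-1],"top",20)[0] if d else None)
E
```

```text
[ 497.052 -309.836  332.95 ] n 5.464528581232069 u 195.77422635551085 lat 0.026902741042021748 F tool [ 0.052  0.505 -0.478] 24.85 [ 0.07   0.065 -0.09 ]
scene near 1 [134. 162.]
scene near -1 [204. 284.]
scene far 1 [186.  71.]
scene far -1 [248. 193.]
0.87 [146.9, 229.7] [[233.446 148.002]]
top near 1 [605.  96.]
top near -1 [508. 137.]
top far 1 [655. 279.]
top far -1 [550. 299.]
0.85 [251.2, 368.7] [[362.838 250.906]]
screw_tray [697.544 137.245  20.   ]
tape [ 719.179 -118.894   20.   ]
cleaner [ 725.042 -299.596   20.   ]
cup [733.668 329.823  20.   ]
```

View pics/r3.png

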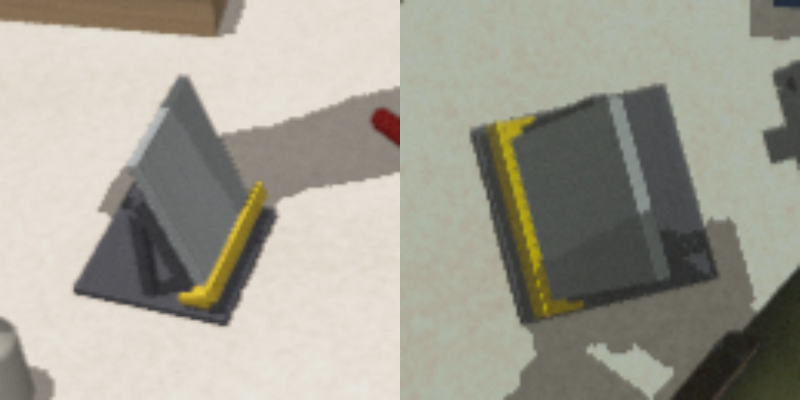

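The panel leans flat behind the kerb. In the top view its top-edge corners sit at about (607, 97) and (655, 280), against predicted (605, 96) and (655, 279). The gripper is clear, so I'm handing in.

```bash
python3 -c "
from cell import manip
print(manip.sign_off())"
```

```text
the job is handed in; nothing more can be done
None
```

The panel is leaning on the rack, smooth face outward, foot on the yellow ledge behind the kerb. The gripper has let go and is well clear. I handed the job in at about 25 s of the 64 s; no verdict was reported.

**What I did:** I lifted the panel by its handle and lowered it onto the blue wedge until it touched slope and ledge. I let go and it rested there on its own. I then took it again by its top edge and turned it to the rack's angle. There I touched it to the rails, backed off 2 mm, lowered it to the ledge (about 25 N) and released it.

**Last checks:**
- **Placement:** after release the panel's top-edge corners in the top view were within about 1 mm of where a seated panel should be. The detected panel centre agreed to about 4 pixels in the scene view and 6 in the top view, roughly 10–15 mm. That figure is the middle of what is visible, so it is only a rough check.
- **Release:** the wrist force read about zero with the fingers open.
- **Handle in the gap:** not seen directly after placing. I judge it from the panel resting flat and from its small sideways offset, about 1 mm by my own estimate.

**What disagreed:**
- **Height and depth:** contact showed the wedge about 7 mm higher than the camera fit, and the rails about 4 mm off along their normal. I went by contact both times.
- **Bystanders:** the tray, tape roll and bottle were detected within about 6 mm of their start positions. The cup was about 11 mm off. I put that down to detector noise, because the arm stayed well away from all four.

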